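# Zero the torch carriage readout

### The job

Zero the torch carriage: wind its handwheel clockwise until the carriage sits against its end stop (do not push the carriage itself), and only then take the long pin punch from the rack, reach it through the small hole in the top of the readout box and hold the recessed button fully down. Finish still gripping the punch and keeping the button pressed, with the carriage still at its stop; leave the stubby punch, hammer, tape measure and oil can where they are.

Things in the scene. Friction and masses are not known exactly. Their poses are not given: they have to be found in the camera images.
- wheel_axis (a point): On the vertical axis of the carriage feed's aluminium handwheel (disc 112 mm across, 10 mm thick), at its top face, 80 mm above the table. Axes of the fixed feed unit: z up, y along the rails towards the end stop. The feed's base plate reaches 80 mm to -y, 350 mm to +y and 60 mm either side. Nothing on the feed but the crank rises above 110 mm.
- crank_mid (a point): Mid-height of the upright round black crank handle on the handwheel: 16 mm in diameter, 50 mm tall, from the disc's top face (80 mm above the table) to 130 mm; this point is at 105 mm, 45 mm out from the wheel axis. The handle spins freely on its own axis, so a gripper may hold it and go round the wheel axis without turning.
- handwheel (a joint): Angle of the handwheel, rad, growing clockwise seen from above; 6.3 with the carriage at its stop. It starts between 0 and 3.3 (half a turn to one turn from the stop), about 0.1 N m of friction, and stays where it is left. At angle q the crank lies 45 mm from the axis in the direction (cos q, -sin q) of the feed's x and y axes.
- carriage (a joint): Travel in m of the torch carriage (aluminium block 110 x 70 mm carrying a torch in a clamp) along the rails, geared to the handwheel: 12 mm per rad. 0.0756 when it touches the round bumper of the stop block, where wheel and carriage come to a hard stop.
- aperture (a point): Centre of the mouth of the round hole, 16 mm in diameter, in the flat top of the fixed grey readout box (110 x 130 mm, top 60 mm above the table). Axes of the box: its centre is at x +25, y -30 mm from here; a dark display lies on the +x half, three flat square keys in a row with the hole. Straight down, 24 mm below the mouth, is the round flat top (14 mm across) of the button.
- zero_button (a joint): Travel in m of the recessed spring button, straight down: 0 up, 0.006 fully down; takes 1.4 N to start and 5.6 N fully down, and springs back when let go.
- pin_punch_mid (a point): Grasp point of the loose long pin punch (steel, about 0.14 kg), standing tip down in one of the rack's two holes: on its axis, 97 mm above the tip, 35 mm below the top end, z up along the punch. The round body here is 14 mm in diameter and 72 mm long, above the collar. In the rack this point stands 113 mm and the top end 148 mm above the table.
- pin_punch_tip (a point): The tip of the pin punch's pin, in the rack 16 mm above the table.
- rack: Fixed dark steel rack: plate 70 mm (x) by 150 mm (y), its top 68 mm above the table, open below between two end plates. Two holes 11 mm in diameter at y = +35 and -35 mm, one with each punch (either way round). Origin under its centre, at table height.
- pin_punch: The same long pin punch; origin on its axis at the underside of its collar (20 mm in diameter, 8 mm thick), which rests on the rack plate. Above the collar is the 14 mm body, below it a slim pin 6 mm in diameter and 52 mm long.
- stub_punch: Bystander: stubby centre punch in the other rack hole: fat round body 22 mm in diameter and 45 mm tall above the rack plate, with a shank only 14 mm long, too short for the button. Origin on its axis at the underside of the body.
- hammer: Bystander: hammer lying on the table beyond the readout.
- tape_measure: Bystander: black tape measure, 68 x 66 x 34 mm, on the table nearer the robot.
- oiler: Bystander: small round aluminium oil can, 40 mm in diameter and 70 mm tall, standing on the table beyond the rack or readout.
There are look-alikes about, which are no part of the job. What is shaped like the pin_punch but orange or red is not meant. Of the things that look like the part that bears aperture, the smaller one is meant.

How it is judged:
On the way, in this order (a step that is already met when the one before it is completed fails the run):
1. the carriage is wound against its stop, to within 1.8 mm (value of joint carriage above 0.0738 m), for 0.2 s.
2. the pin punch is lifted clear of the rack (height (world z) of pin_punch_tip above 0.062 m), for 0.1 s.
3. the gripped pin punch holds the recessed button down (value of joint carriage above 0.0738 m and value of joint zero_button above 0.0045 m and contact force between pin_punch and zero_button above 2.5 N and contact force between the fingers and pin_punch above 2 N), for 0.3 s.
At the end, for the whole second after the job is handed in: The carriage is within 1.8 mm of its stop, the button is pressed at least 4.5 mm of its 6 mm, by the pin punch (over 2.5 N), and the punch is gripped by the fingers (over 2 N) (all of step 3); the arm keeps its last pose, push and grip.
It fails at once if the carriage is pushed by the robot instead of being wound (contact force between any of the fingers, the arm and carriage above 2 N).
It fails at once if the button is pressed before the carriage is at its stop (value of joint zero_button above 0.003 m and value of joint carriage below 0.073 m).
It fails at once if the pin punch is taken before the carriage is at its stop (distance of pin_punch from where it was at the start of the episode above 0.03 m and value of joint carriage below 0.073 m).
It fails at once if a bystander (stubby punch, hammer, tape measure, oil can) is moved more than 30 mm (distance of any of stub_punch, hammer, tape_measure, oiler from where it was at the start of the episode above 0.03 m).
It also fails if it takes over 61 s, if anything falls off the work surface, if the arm or the gripper's body presses on something with over 40 N, if the wrist force passes 120 N, or if a joint passes its speed limit or range.

### The arm

A 6-joint arm with a two-finger parallel gripper is mounted at the origin on the work surface. World frame = base frame: x ahead of the robot, y to its left, z up, the work surface at z = 0. Lengths are in m, angles in rad, forces in N, time in s.
With the tool pointing down it reaches from about 0.375 to 0.975 m from the base axis. Payload 3.8 kg.
Tool frame: the origin (TCP) lies midway between the tips of the shut fingers; the grasp point (between the pads) lies 19 mm behind it; z points along the fingers, y is the line along which they close (so a half turn about z gives the same grasp; the last joint's range is limited). The gripper opens to 85 mm and grips with 20 to 120 N. Pads are 22 mm wide; open, the fingers measure 114 mm over their backs; the gripper's body (76 mm by 85 mm) begins 54 mm behind the grasp point. The pads swing forward as they close: fully open they stand 13 mm farther back than shut.
Start: joints at [1.268, 0.264, 1.604, -0, 1.274, -0.037], TCP at [0.177, 0.651, 0.231] pointing down, gripper open.
Joint ranges: [-2.63, 2.63], [-0.94, 2.18], [0.31, 2.57], [-1.31, 4.45], [0, 2.66], [-2.55, 2.55]. Speed limits (rad/s): [2.57, 2.57, 3.14, 3.14, 3.14, 3.14].

### API

Orientations are given as a rotation vector (axis times angle).
In Python, from workcell import sensors, viewer, job gives the robot as it stands.
- The arm moves only by the shell command python3 -m inch 'ROWS' [FORCE]. ROWS is JSON, one flat list of numbers, 7 for each row, row after row: the shift along the tool's x, y, z in mm, then the turn, a rotation vector about the tool's x, y, z in degrees, then the finger opening in mm, from 0 to 85.4. A call has exactly 8 rows; each row shifts and turns the commanded pose from where the row before left it, along the tool's axes as they then stand; what a row does not reach is not made up. A row lasts 1/10 s, in which the tool goes at most 50 mm and 8.59 degrees, less where a joint would pass 70% of its speed; a pose out of reach is approached as far as the arm can. A call is refused whole if a number of a shift passes 50 or a number of a turn 8.59, either way. A call with a gripper value outside its range is refused whole. The fingers move at their own pace and stop on an object; FORCE is the grip in N (left out, the last holds). Time passes only in rows, so rows that do not move let the fingers close, or fill a call up. It gives the time, the measured TCP pose, the force, the opening and the grip force at its end, in the units of the state.
- sensors.read_state(): the state, without advancing time (a new reading comes with each control period).
- viewer.read_camera(name): name is "scene" or "top" or "wrist"; returns the picture (480x640x3 uint8, red, green, blue); there is no depth.
- viewer.camera_params(name): a dict with "K" (3x3 intrinsics, pixels), "world_to_cam" (4x4, takes a point from world to camera coordinates). Camera axes: x right, y down, z forward; pixel columns grow to the right and rows downward; lengths in m; the calibration is good to about 2 mm. The wrist camera is an equidistant fisheye: a pixel r from the principal point sees the ray r / f radians off the axis. A picture is of the moment at which its call begins: read the wrist's pose just before it. camera_params takes no time and is no camera call; for the wrist camera it gives the pose at the moment of the call.
- job.finish_job(): hands the job in; it is judged then, once.
The state is a dict: "time": time; "q": joint angles; "joint_vel": joint speeds; "joint_torque": joint torques, N m; "tool_pos": TCP position; "tcp_rot": TCP orientation; "wrist_force": force on the tool from outside, world axes, zero at the start; "torque": the same for the moment, N m; "width": opening from 0.0 (shut) to 1.0 (fully open); "grip_force": force on a finger pad.
Only numpy, scipy, OpenCV 4.12 (cv2) and the standard library are available. Lean on these libraries where they do the work, as an engineer would, in place of code of your own. Each camera call takes 0.05 s, during which the arm holds its last target. There are 200 camera calls.

## Working session

There is one attempt and no reset: what is moved stays moved. The work goes in short steps, Python scripts to look and compute and a shell command to move; the robot and the scene stay as the last step left them, time stands still between calls to the robot, and variables do not carry over. Pictures are saved under pics/ and viewed, at most 10 in all, crops included, and the job is handed in when it is done.

```bash
ls; mkdir -p pics; python3 - <<'E'
from workcell import sensors, viewer
import cv2,numpy as np
s=sensors.read_state();print({k:np.round(v,3) for k,v in s.items()})
for n in("top","scene","wrist"):
    p=viewer.camera_params(n);print(n,np.round(p["K"],1).tolist(),np.round(p["world_to_cam"],3).tolist())
    cv2.imwrite(f"pics/{n}0.png",viewer.read_camera(n)[:,:,::-1])
E
```

```text
pics
{'time': np.float64(0.0), 'q': array([ 1.268,  0.265,  1.605,  0.   ,  1.274, -0.037]), 'joint_vel': array([ 0.   , -0.002,  0.001,  0.   , -0.   , -0.   ]), 'joint_torque': array([ 0.0000e+00, -5.1511e+01, -3.6732e+01, -0.0000e+00,  1.3000e-02,
        0.0000e+00]), 'tool_pos': array([0.177, 0.651, 0.23 ]), 'tcp_rot': array([-4.160e-01, -3.113e+00,  3.000e-03]), 'wrist_force': array([ 0.394, -0.199, -0.608]), 'torque': array([-0.004, -0.017,  0.025]), 'grip_force': np.float64(0.0), 'width': np.float64(0.999)}
top [[601.0, 0.0, 318.0], [0.0, 601.0, 228.6], [0.0, 0.0, 1.0]] [[-0.019, -1.0, -0.012, 0.01], [-0.994, 0.02, -0.109, 0.516], [0.11, 0.01, -0.994, 1.653], [0.0, 0.0, 0.0, 1.0]]
scene [[533.6, 0.0, 321.8], [0.0, 533.6, 234.6], [0.0, 0.0, 1.0]] [[-0.298, 0.954, 0.001, 0.163], [0.502, 0.158, -0.85, -0.154], [-0.812, -0.253, -0.526, 1.565], [0.0, 0.0, 0.0, 1.0]]
wrist [[371.6, 0.0, 315.7], [0.0, 371.6, 236.7], [0.0, 0.0, 1.0]] [[0.263, 0.965, -0.003, -0.673], [0.93, -0.253, 0.265, -0.034], [0.255, -0.072, -0.964, 0.38], [0.0, 0.0, 0.0, 1.0]]
```

View pics/top0.png

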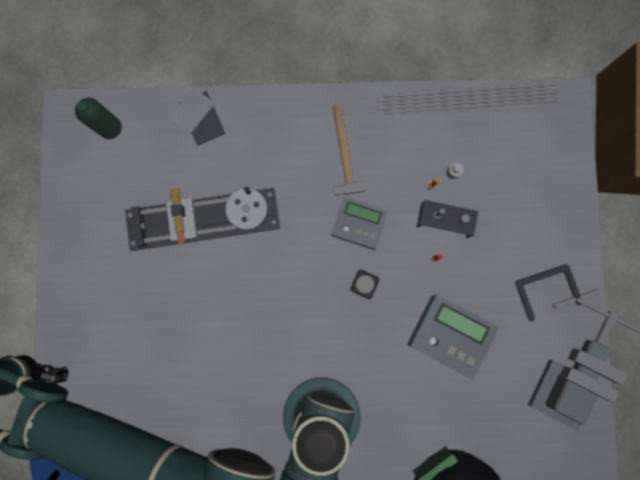

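View pics/scene0.png

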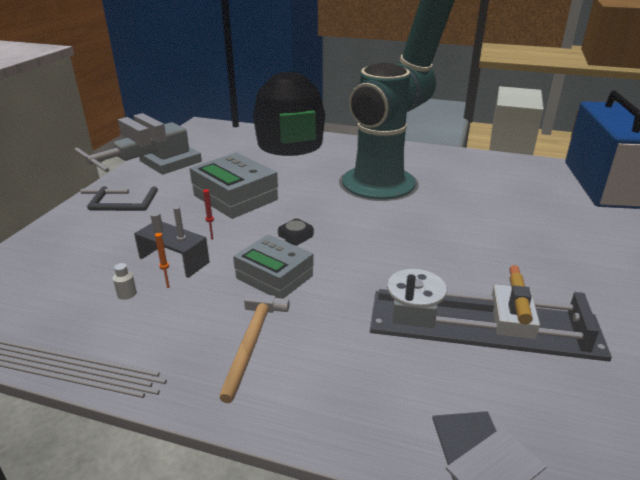

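Candidates, as top-camera pixels:
- **Readout:** small box (360,223), large look-alike (453,336). I take the small one, with its hole near (347,229).
- **Long punch:** steel in the rack at (438,213); the orange (433,183) and red (437,257) ones are decoys. The other rack hole (465,218) holds the stub.
- **Handwheel:** only one, at (246,208), with its crank near (248,190).

One close crop next to check.

```bash
cat > h.py <<'E'
import numpy as np,cv2
from workcell import sensors, viewer
from scipy.spatial.transform import Rotation as R
def ray(p,u,v,fish=False):
    K=np.array(p["K"]);T=np.array(p["world_to_cam"])
    x,y=(u-K[0,2])/K[0,0],(v-K[1,2])/K[1,1]
    if fish:
        r=np.hypot(x,y);s=np.sin(r)/r if r>1e-9 else 1;d=np.array([x*s,y*s,np.cos(r)])
    else: d=np.array([x,y,1.])
    return -T[:3,:3].T@T[:3,3],T[:3,:3].T@d
def onz(p,u,v,z,fish=False):
    c,d=ray(p,u,v,fish);return c+d*(z-c[2])/d[2]
def proj(p,X,fish=False):
    K=np.array(p["K"]);T=np.array(p["world_to_cam"]);c=T[:3,:3]@X+T[:3,3]
    if fish:
        r=np.hypot(c[0],c[1]);th=np.arctan2(r,c[2]);c=np.array([c[0]/r*th,c[1]/r*th,1])
    return (K@(c/c[2]))[:2]
def tool(target):
    s=sensors.read_state();Rm=R.from_rotvec(s["tcp_rot"]).as_matrix()
    return Rm.T@(np.array(target)-s["tool_pos"])*1000
E
python3 - <<'E'
import cv2,numpy as np
t=cv2.imread("pics/top0.png");s=cv2.imread("pics/scene0.png")
def c(i,x,y,w=100,h=75): return cv2.resize(i[y:y+h,x:x+w],(400,300),interpolation=cv2.INTER_CUBIC)
cv2.imwrite("pics/m.png",np.vstack([np.hstack([c(t,200,170),c(t,310,185)]),np.hstack([c(t,400,180),c(s,120,195)])]))
E
```

```text
(no output)
```

View pics/m.png

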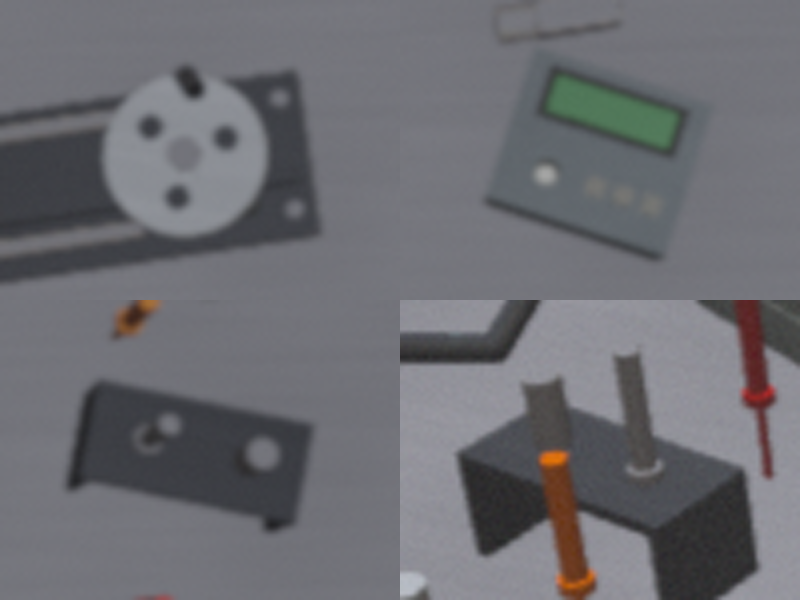

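The crops show the wheel hub at top (245.5,208), with the crank top at (246.5,189). The lit hole in the small box is at (345.6,228.4). The slim 14 mm punch top is at (442,210.5) and the stub top at (465,218). The choices match the description.

```bash
python3 - <<'E'
from h import *
p=viewer.camera_params("top")
W=onz(p,245.7,208.0,.08);C=onz(p,246.5,189.5,.13)
a=onz(p,275,188.5,.01);b=onz(p,128,208.5,.01)
H=onz(p,345.6,228.4,.06);P=onz(p,442.1,210.6,.148);S=onz(p,465.1,217.9,.113)
O=onz(p,433,183,.06);Rr=onz(p,437,257,.06)
print("W",W,"C",C,"H",H,"P",P,"S",S,"orange",O,"red",Rr)
y=(b-a);print("feed y ang",np.degrees(np.arctan2(y[1],y[0])))
d=C-W;print(np.linalg.norm(d[:2]),"crank ang",np.degrees(np.arctan2(d[1],d[0])))
print(R.from_rotvec(sensors.read_state()["tcp_rot"]).as_matrix())
E
```

```text
W [0.57071672 0.19586962 0.08      ] C [0.6128014 0.186906  0.13     ] H [ 0.51155177 -0.0755402   0.06      ] P [ 0.54340263 -0.32406702  0.148     ] S [ 0.52740481 -0.39103022  0.113     ] orange [ 0.63276666 -0.31960994  0.06      ] red [ 0.42823958 -0.3223947   0.06      ]
feed y ang 96.65792467775091
0.04302866946039474 crank ang -12.023767153869366
[[-9.64879701e-01  2.62691628e-01 -5.21334999e-04]
 [ 2.62692134e-01  9.64878330e-01 -1.62801132e-03]
 [ 7.53598982e-05 -1.70778568e-03 -9.99998539e-01]]
```

```bash
python3 -m inch '[-40,-25,0,0,0,0,45,-40,-25,0,0,0,0,45,-40,-25,0,0,0,0,45,-40,-25,0,0,0,0,45,-40,-25,0,0,0,0,45,-40,-25,0,0,0,0,45,-40,-25,0,0,0,0,45,-40,-25,0,0,0,0,45]' 30 && python3 -m inch '[-40,-25,0,0,0,0,45,-40,-25,0,0,0,0,45,-40,-25,0,0,0,0,45,-40,-25,0,0,0,0,45,-40,-25,0,0,0,0,45,-15,-10,0,0,0,0,45,0,0,0,0,0,0,45,0,0,0,0,0,0,45]'
python3 - <<'E'
from h import *
p=viewer.camera_params("wrist");cv2.imwrite("pics/w1.png",viewer.read_camera("wrist")[:,:,::-1])
print(tool([.6128,.1869,.098]))
for X in([.5707,.1959,.08],[.6128,.1869,.13],[.6128,.1869,.08]):print(proj(p,np.array(X),True))
import pickle;pickle.dump(p,open("w1.pkl","wb"))
E
```

```text
time: 0.95
tool_pos: [0.4344, 0.3726, 0.2311]
tcp_rot: [-0.416, -3.114, 0.0]
wrist_force: [1.0, 0.3, 0.2]
width: 0.529
grip_force: 0.0
time: 1.75
tool_pos: [0.6049, 0.1878, 0.2307]
tcp_rot: [-0.417, -3.112, -0.0]
wrist_force: [-0.4, 0.3, -0.5]
width: 0.527
grip_force: 0.0
[ -8.54870228   0.68902343 132.87476032]
[314.83809833 178.39355494]
[318.18854946 248.85417721]
[317.84607881 230.82695327]
```

View pics/w1.png

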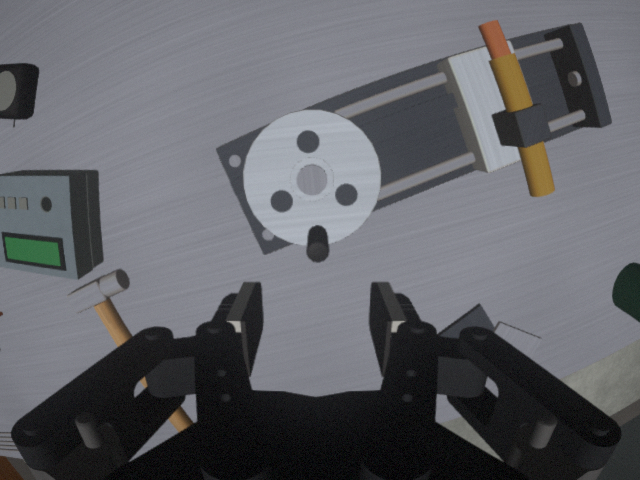

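Wrist view: wheel hub at (312,179), crank top at (317,249), carriage well to the right. That agrees with the top view to about 2 mm.

```bash
python3 - <<'E'
from h import *
import pickle
p=pickle.load(open("w1.pkl","rb"))
W=onz(p,312.3,179.2,.08,True);C=onz(p,317.3,249,.13,True)
print(W,C,np.hypot(*(C-W)[:2]))
Wm=(W[:2]+[.5707,.1959])/2;Cm=(C[:2]+[.6128,.1869])/2;d=Cm-Wm;a=np.arctan2(d[1],d[0])
Cm=Wm+.045*np.r_[np.cos(a),np.sin(a)]
print("use",Wm,Cm,np.degrees(a),tool([*Cm,.098]),tool([*Wm,.098]))
E
```

```text
[0.57079047 0.19378595 0.08      ] [0.61273995 0.18628282 0.13      ] 0.042615206746520834
use [0.57074524 0.19484298] [0.61490209 0.18617277] -11.108715826002204 [-10.76793133   0.53853474 132.8715982 ] [ 34.11712234  -2.67518203 132.93469848]
```

```bash
python3 -m inch '[-9.5,0,33,0,0,0,45,0,0,40,0,0,0,45,0,0,40,0,0,0,45,0,0,20,0,0,0,45,0,0,0,0,0,0,10,0,0,0,0,0,0,10,0,0,0,0,0,0,10,0,0,0,0,0,0,10]' 30
python3 - <<'E'
from h import *
s=sensors.read_state();T=s["tool_pos"];Rm=R.from_rotvec(s["tcp_rot"]).as_matrix()
W=np.array([.57075,.1948]);print(T,np.hypot(*(T[:2]-W)))
d=T[:2]-W;a=np.arctan2(d[1],d[0]);r=.0445
pts=[T[:2]]+[W+r*np.r_[np.cos(t),np.sin(t)] for t in a-np.radians(15)*np.arange(1,25)]
for i in range(24):
    v=Rm.T@np.r_[pts[i+1]-pts[i],0]*1000;print(i,np.round(np.degrees(a)-15*(i+1)),np.round(v[:2],1))
E
```

```text
time: 2.6
tool_pos: [0.6141, 0.186, 0.0989]
tcp_rot: [-0.416, -3.113, -0.002]
wrist_force: [-1.9, 1.9, -5.3]
width: 0.181
grip_force: 30.7
[0.61412158 0.18603005 0.09894638] 0.04424935721928443
0 -26.0 [  0.5 -11.6]
1 -41.0 [  3.7 -11. ]
2 -56.0 [ 6.4 -9.7]
3 -71.0 [ 8.7 -7.7]
4 -86.0 [10.4 -5.1]
5 -101.0 [11.4 -2.3]
6 -116.0 [11.6  0.8]
7 -131.0 [11.   3.7]
8 -146.0 [9.7 6.4]
9 -161.0 [7.7 8.7]
10 -176.0 [ 5.1 10.4]
11 -191.0 [ 2.3 11.4]
12 -206.0 [-0.8 11.6]
13 -221.0 [-3.7 11. ]
14 -236.0 [-6.4  9.7]
15 -251.0 [-8.7  7.7]
16 -266.0 [-10.4   5.1]
17 -281.0 [-11.4   2.3]
18 -296.0 [-11.6  -0.8]
19 -311.0 [-11.   -3.7]
20 -326.0 [-9.7 -6.4]
21 -341.0 [-7.7 -8.7]
22 -356.0 [ -5.1 -10.4]
23 -371.0 [ -2.3 -11.4]
```

Crank gripped. Winding the first 120°.

```bash
python3 -m inch '[0.5,-11.6,0,0,0,0,10,3.7,-11,0,0,0,0,10,6.4,-9.7,0,0,0,0,10,8.7,-7.7,0,0,0,0,10,10.4,-5.1,0,0,0,0,10,11.4,-2.3,0,0,0,0,10,11.6,0.8,0,0,0,0,10,11,3.7,0,0,0,0,10]'
```

```text
time: 3.4
tool_pos: [0.5414, 0.1591, 0.0989]
tcp_rot: [0.416, 3.113, -0.003]
wrist_force: [1.0, -4.3, -2.9]
width: 0.177
grip_force: 31.1
```

```bash
python3 -m inch '[9.7,6.4,0,0,0,0,10,7.7,8.7,0,0,0,0,10,5.1,10.4,0,0,0,0,10,2.3,11.4,0,0,0,0,10,-0.8,11.6,0,0,0,0,10,-3.7,11,0,0,0,0,10,-6.4,9.7,0,0,0,0,10,-8.7,7.7,0,0,0,0,10]'
python3 - <<'E'
from h import *
s=sensors.read_state();d=s["tool_pos"][:2]-[.57075,.1948];print(np.hypot(*d),np.degrees(np.arctan2(d[1],d[0])),s["wrist_force"])
E
```

```text
time: 4.2
tool_pos: [0.5577, 0.2374, 0.0988]
tcp_rot: [0.415, 3.114, 0.001]
wrist_force: [-2.4, -2.5, 2.5]
width: 0.176
grip_force: 31.7
0.044529578129637926 107.09277948742425 [-2.44969017 -2.49083849  2.48447207]
```

```bash
python3 -m inch '[-10.4,5.1,0,0,0,0,10,-11.4,2.3,0,0,0,0,10,-11.6,-0.8,0,0,0,0,10,-11,-3.7,0,0,0,0,10,-9.7,-6.4,0,0,0,0,10,-7.7,-8.7,0,0,0,0,10,-4.1,-8.4,0,0,0,0,10,0,0,0,0,0,0,10]'
python3 - <<'E'
from h import *
s=sensors.read_state();d=s["tool_pos"][:2]-[.57075,.1948];print(np.hypot(*d),np.degrees(np.arctan2(d[1],d[0])),s["wrist_force"])
E
```

```text
time: 5.0
tool_pos: [0.6148, 0.1989, 0.0988]
tcp_rot: [-0.42, -3.11, -0.004]
wrist_force: [-8.4, 2.8, 6.9]
width: 0.178
grip_force: 32.2
0.044204857409648406 5.306340324262892 [-8.35488337  2.84561462  6.90766114]
```

```bash
python3 -m inch '[0,-1,0,0,0,0,10,-0.3,-1,0,0,0,0,10,0,-1,0,0,0,0,10,0,0,0,0,0,0,10,0,0,0,0,0,0,10,0,0,0,0,0,0,10,0,0,0,0,0,0,10,0,0,0,0,0,0,10]'
```

```text
time: 5.8
tool_pos: [0.6147, 0.1987, 0.0988]
tcp_rot: [-0.418, -3.112, -0.009]
wrist_force: [-7.6, 10.5, 5.3]
width: 0.178
grip_force: 31.9
```

At the stop: force rises with no motion. Releasing, lifting and going over to the readout.

```bash
python3 -m inch '[0,1,0,0,0,0,45,0,1,0,0,0,0,45,0,0,0,0,0,0,45,0,0,-40,0,0,0,45,0,0,-45,0,0,0,45,0,0,-45,0,0,0,45,-2,-40,0,0,0,0,45,-3,-45,0,0,0,0,45]' && python3 -m inch '[-3,-45,0,0,0,0,45,-3,-45,0,0,0,0,45,-3,-45,0,0,0,0,45,-3,-45,0,0,0,0,45,-3,-18,0,0,0,0,45,0,0,0,0,0,0,45,0,0,0,0,0,0,45,0,0,0,0,0,0,45]'
python3 - <<'E'
from h import *
import pickle
p=viewer.camera_params("wrist");a=viewer.read_camera("wrist")[:,:,::-1];pickle.dump(p,open("w2.pkl","wb"));cv2.imwrite("pics/w2.png",a)
cv2.imwrite("pics/top2.png",viewer.read_camera("top")[:,:,::-1])
print(proj(p,np.array([.5116,-.0755,.06]),True))
E
```

```text
time: 6.6
tool_pos: [0.6, 0.1143, 0.2314]
tcp_rot: [0.412, 3.108, 0.002]
wrist_force: [0.3, -0.5, -1.5]
width: 0.526
grip_force: 0.0
time: 7.4
tool_pos: [0.5606, -0.08, 0.2282]
tcp_rot: [0.416, 3.114, 0.001]
wrist_force: [-0.0, 0.2, 0.2]
width: 0.531
grip_force: 0.0
[306.0275114  160.01311369]
```

View pics/w2.png

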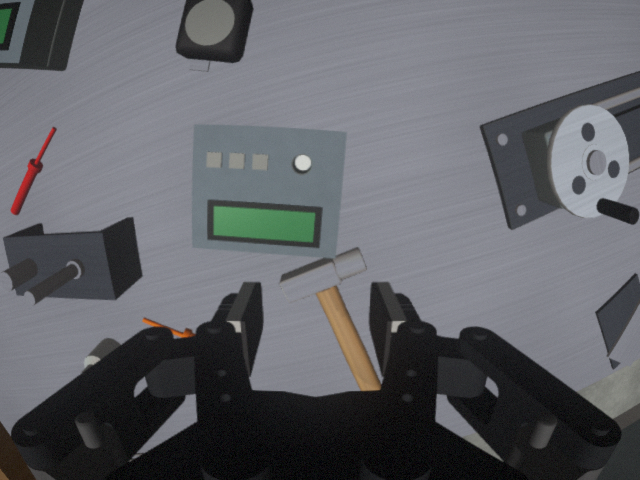

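Wrist view: the button shows bright through the hole at (303,163). The rack is on the left, with the slim punch leading and the stub behind it. Next I get its centroid and continue to the rack.

```bash
python3 - <<'E'
from h import *
import pickle
p=pickle.load(open("w2.pkl","rb"));t=viewer.camera_params("top")
def cen(f,x,y,r,fn=None):
    g=cv2.cvtColor(cv2.imread(f),cv2.COLOR_BGR2GRAY)[y-r:y+r,x-r:x+r];m=(g>170).astype(np.uint8) if g.max()>185 else (g>g.max()-30).astype(np.uint8)
    M=cv2.moments(m,True);print(f,g.max(),M["m00"],M["m10"]/M["m00"]+x-r,M["m01"]/M["m00"]+y-r);return M["m10"]/M["m00"]+x-r,M["m01"]/M["m00"]+y-r
a=cen("pics/w2.png",303,163,13);b=cen("pics/top0.png",346,228,6)
for z in(.06,.036):print(z,onz(p,*a,z,True),onz(t,*b,z))
# box outline corners in wrist
C=[onz(p,u,v,.06,True) for u,v in((194,125),(346,132),(338,256),(192,247))]
C=np.array(C);m=C.mean(0);ey=(C[1]-C[0])+(C[2]-C[3]);ey/=np.linalg.norm(ey)
print("box",m,np.linalg.norm(C[1]-C[0]),np.linalg.norm(C[2]-C[1]),np.degrees(np.arctan2(ey[1],ey[0])))
ex=np.array([ey[1],-ey[0],0]);print("hole from box",m-.025*ex+.030*ey)
P=[.5434,-.3241,.148];print(proj(p,np.array(P),True),tool([P[0]+.01,P[1],.24]))
E
```

```text
pics/w2.png 212 183.0 302.6775956284153 162.13114754098362
pics/top0.png 164 17.0 345.88235294117646 228.41176470588235
0.06 [ 0.51257282 -0.07867352  0.06      ] [ 0.51150382 -0.07631322  0.06      ]
0.036 [ 0.51391305 -0.07992002  0.036     ] [ 0.51413469 -0.07718361  0.036     ]
box [ 0.52741783 -0.11603138  0.06      ] 0.1296827267194862 0.10790600726234349 71.02447712427
hole from box [ 0.51353132 -0.07953255  0.06      ]
[ 31.34094835 298.29415521] [ -56.97634613 -237.94126761  -11.84620481]
```

```bash
python3 -m inch '[-4,-40,-2,0,0,0,45,-4,-40,-2,0,0,0,45,-4,-40,-2,0,0,0,45,-4,-40,-2,0,0,0,45,-4,-40,-2,0,0,0,45,-4,-38,-2,0,0,0,45,0,0,0,0,0,0,45,0,0,0,0,0,0,45]'
python3 - <<'E'
from h import *
import pickle
p=viewer.camera_params("wrist");a=viewer.read_camera("wrist")[:,:,::-1];pickle.dump(p,open("w3.pkl","wb"));cv2.imwrite("pics/w3.png",a)
print(proj(p,np.array([.5434,-.3241,.148]),True),proj(p,np.array([.5434,-.3241,.076]),True))
E
```

```text
time: 8.3
tool_pos: [0.5212, -0.3163, 0.24]
tcp_rot: [-0.417, -3.114, -0.001]
wrist_force: [-1.3, -0.5, -0.6]
width: 0.527
grip_force: 0.0
[313.9066595  274.33294743] [314.30517882 244.2107195 ]
```

View pics/w3.png

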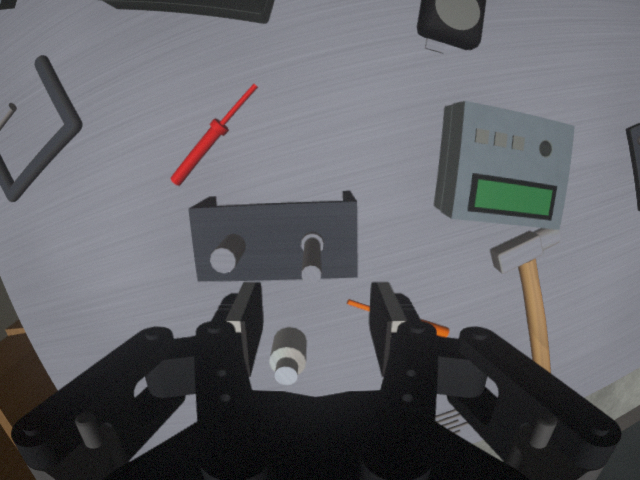

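Wrist view: punch top end at (312,272) and collar at (312,242), 2–3 px from prediction. The stub at (223,260) is well clear. The orange decoy lies to the right and below.

```bash
python3 - <<'E'
from h import *
import pickle
p=pickle.load(open("w3.pkl","rb"))
A=onz(p,312,272,.148,True);B=onz(p,312,242,.076,True);print(A,B)
m=(A[:2]+B[:2])/2*.67+np.array([.5434,-.3241])*.33;print(m,tool([*m,.094]))
E
```

```text
[ 0.54142514 -0.32489493  0.148     ] [ 0.54096046 -0.3254894   0.076     ]
[ 0.54192118 -0.32483175] [-22.4157187   -3.69828775 145.95636102]
```

```bash
python3 -m inch '[-22.5,-3.5,0,0,0,0,45,0,0,40,0,0,0,45,0,0,40,0,0,0,45,0,0,40,0,0,0,45,0,0,26,0,0,0,45,0,0,0,0,0,0,5,0,0,0,0,0,0,5,0,0,0,0,0,0,5]' 60
```

```text
time: 9.15
tool_pos: [0.5435, -0.3259, 0.0966]
tcp_rot: [0.414, 3.111, -0.002]
wrist_force: [1.1, 0.0, -1.4]
width: 0.146
grip_force: 58.3
```

```bash
python3 - <<'E'
import cv2
t=cv2.imread("pics/top2.png")[170:260,110:290];cv2.imwrite("pics/c2.png",cv2.resize(t,(720,360),interpolation=cv2.INTER_CUBIC))
E
```

```text
(no output)
```

View pics/c2.png

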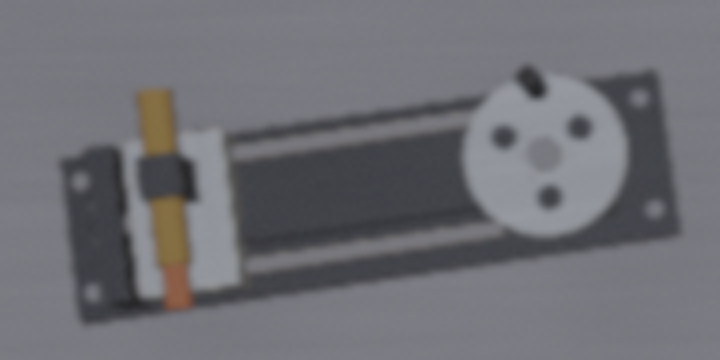

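The carriage (crop ~(180,215)) touches the stop block at the left. Lifting the punch and moving over the hole.

```bash
python3 -m inch '[0,0,-15,0,0,0,5,0,0,-30,0,0,0,5,0,0,-35,0,0,0,5,0,0,-30,0,0,0,5,0,0,0,0,0,0,5,15.3,38.4,0,0,0,0,5,15.3,38.4,0,0,0,0,5,15.3,38.4,0,0,0,0,5]' && python3 -m inch '[15.3,38.4,0,0,0,0,5,15.3,38.4,0,0,0,0,5,15.3,38.4,0,0,0,0,5,0,0,0,0,0,0,5,0,0,0,0,0,0,5,0,0,0,0,0,0,5,0,0,0,0,0,0,5,0,0,0,0,0,0,5]'
python3 - <<'E'
from h import *
import pickle
p=viewer.camera_params("wrist");a=viewer.read_camera("wrist")[:,:,::-1];pickle.dump(p,open("w4.pkl","wb"));cv2.imwrite("pics/w4.png",a)
T=sensors.read_state()["tool_pos"];print(proj(p,T+[-.0016,.0007,-.0806],True),proj(p,np.array([.5136,-.0785,.06]),True))
cv2.imwrite("pics/w4c.png",cv2.resize(a[120:320,200:440],(720,600),interpolation=cv2.INTER_CUBIC))
E
```

```text
time: 9.95
tool_pos: [0.5274, -0.2017, 0.2051]
tcp_rot: [0.418, 3.112, -0.0]
wrist_force: [0.0, -0.1, -1.9]
width: 0.146
grip_force: 58.5
time: 10.75
tool_pos: [0.5138, -0.0805, 0.2043]
tcp_rot: [-0.419, -3.114, 0.0]
wrist_force: [-0.5, -0.1, -1.0]
width: 0.143
grip_force: 58.8
[317.05554655 243.3271867 ] [318.80466969 222.02851934]
```

View pics/w4c.png

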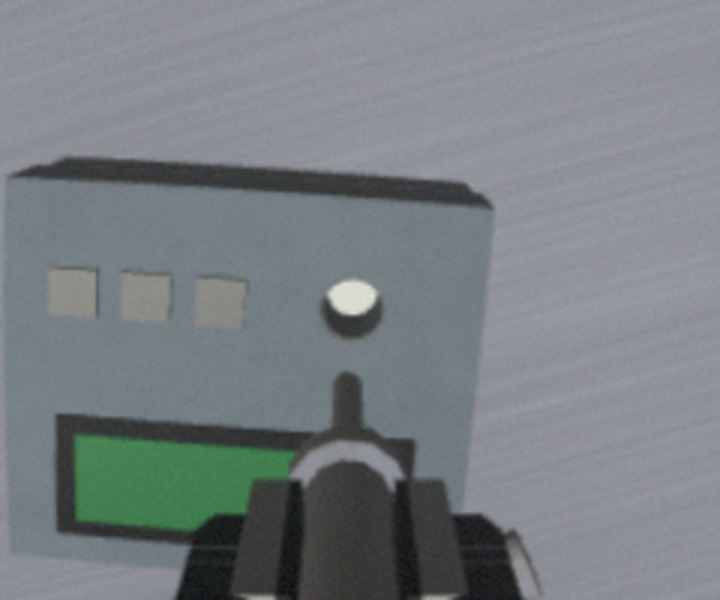

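Crop view: hole mouth at full-image (317,222.7), punch tip at about (315.4,246.3).

```bash
python3 - <<'E'
from h import *
import pickle
p=pickle.load(open("w4.pkl","rb"))
H=onz(p,317,222.7,.06,True);T=onz(p,315.4,246.3,.1237,True);print(H,T)
Rm=R.from_rotvec(sensors.read_state()["tcp_rot"]).as_matrix()
for h in(H[:2],[.5136,-.0785]):print(Rm.T@np.r_[h-T[:2],0]*1000)
E
```

```text
[ 0.51374929 -0.08002822  0.06      ] [ 0.51374968 -0.08122556  0.1237    ]
[ 3.16721015e-01  1.15468470e+00 -1.05405896e-04]
[ 8.64472864e-01  2.58916094e+00 -2.15379921e-04]
```

```bash
python3 -m inch '[0.4,1.5,0,0,0,0,5,0,0,25,0,0,0,5,0,0,25,0,0,0,5,0,0,15,0,0,0,5,0,0,10,0,0,0,5,0,0,8,0,0,0,5,0,0,0,0,0,0,5,0,0,0,0,0,0,5]'
```

```text
time: 11.6
tool_pos: [0.5143, -0.078, 0.1219]
tcp_rot: [0.416, 3.113, -0.0]
wrist_force: [0.7, 0.1, -1.5]
width: 0.15
grip_force: 58.8
```

```bash
python3 -m inch '[0,0,2,0,0,0,5,0,0,2,0,0,0,5,0,0,2,0,0,0,5,0,0,2,0,0,0,5,0,0,1,0,0,0,5,0,0,0,0,0,0,5,0,0,0,0,0,0,5,0,0,0,0,0,0,5]'
```

```text
time: 12.4
tool_pos: [0.514, -0.0779, 0.1126]
tcp_rot: [0.416, 3.113, -0.0]
wrist_force: [1.4, 1.1, 0.9]
width: 0.149
grip_force: 58.9
```

```bash
python3 -m inch '[0,0,1,0,0,0,5,0,0,1,0,0,0,5,0,0,1,0,0,0,5,0,0,1,0,0,0,5,0,0,0.5,0,0,0,5,0,0,0,0,0,0,5,0,0,0,0,0,0,5,0,0,0,0,0,0,5]'; python3 -c "
from workcell import sensors
for i in range(3): print(sensors.read_state()['wrist_force'])"
```

```text
time: 13.2
tool_pos: [0.5143, -0.078, 0.1087]
tcp_rot: [0.416, 3.113, -0.0]
wrist_force: [-1.7, 0.6, 6.2]
width: 0.146
grip_force: 59.4
[-1.74624012  0.59505106  6.19404202]
[-1.74624012  0.59505106  6.19404202]
[-1.74624012  0.59505106  6.19404202]
```

```bash
python3 -m inch '[0,0,0.5,0,0,0,5,0,0,0.5,0,0,0,5,0,0,0.5,0,0,0,5,0,0,0,0,0,0,5,0,0,0,0,0,0,5,0,0,0,0,0,0,5,0,0,0,0,0,0,5,0,0,0,0,0,0,5]'
```

```text
time: 14.0
tool_pos: [0.5147, -0.0781, 0.1084]
tcp_rot: [0.416, 3.112, -0.0]
wrist_force: [-2.6, 1.1, 13.1]
width: 0.145
grip_force: 60.1
```

Bottomed out: the force rises with no travel, and the tip height matches the pressed button.

```bash
python3 -c "
from workcell import job
print(job.finish_job())"
```

```text
the job is handed in; nothing more can be done
None
```

I wound the carriage to its stop, then used the gripped long punch to press the recessed button fully down and hold it there. The job is handed in at about 14 s; the hand-in returned no verdict.

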